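# Pack the road vehicles into their fitted carrying tray

### The arm

A 6-joint arm with a two-finger parallel gripper is mounted at the origin on a cart in front of the work surface, level with it; the furniture and walls round the work are solid. World frame = base frame: x ahead of the robot, y to its left, z up, the work surface at z = 0. Lengths are in m, angles in rad, forces in N, time in s.
With the tool pointing down it reaches from about 0.35 to 0.85 m from the base axis. Payload 8.1 kg.
Tool frame: the origin (TCP) lies on the mounting face of the last link; the fingertips stand 186 mm ahead of it and the grasp point (between the pads) lies 167 mm ahead of it; z points along the fingers, y is the line along which they close (so a half turn about z gives the same grasp; the last joint's range is limited). The gripper opens to 93 mm and grips with 3 to 60 N. Pads are 15 mm wide; open, the fingers measure 128 mm over their backs; the gripper's body (75 mm by 188 mm) begins 65 mm behind the grasp point.
Start: joints at [-1.248, 0.13, 1.488, -0, 1.523, -0.085], TCP at [0.238, -0.551, 0.405] pointing down, gripper open.
Joint ranges: [-2.96, 2.96], [-0.89, 2.26], [0.02, 2.5], [-1.34, 4.48], [0, 2.73], [-2.66, 2.66]. Speed limits (rad/s): [2.39, 2.39, 2.79, 3.14, 3.14, 3.14].

### API

Orientations are given as a rotation vector (axis times angle).
In Python, from plant import * gives the robot as it stands. The module is installed in compiled form; this text tells all that it offers.
- The arm moves only by the tool arm_command, never from a script. Its argument "increments" is a list of rows, each a list of 6 numbers: the shift along the tool's x, y, z in units of 0.2 m (1.0 is 0.2 m), then the turn, a rotation vector about the tool's x, y, z in units of pi rad (1.0 is pi rad). A call has exactly 5 rows; each row is the pose to reach, as a shift and turn from the pose commanded when the call began, along the tool's axes at that moment, turning the shorter way round; what a row does not reach only later rows make up. A row lasts 1/8 s, in which the tool goes at most 62.5 mm and 10.7 degrees, less where a joint would pass 70% of its speed; a pose out of reach is approached as far as the arm can. A call with a number of a shift or a turn outside -1 to 1 is refused whole. A call with a gripper value outside its range is refused whole. "fingers" is the closure, from -1 (fully open) to 1 (shut), set as the call begins (left out, the last holds). The fingers move at their own pace and stop on an object; "force" is the grip in N (left out, the last holds). Time passes only in rows, so rows that repeat a pose let the fingers close, or fill a call up. It gives the time, the measured TCP pose, the force, the opening and the grip force at its end, in the units of the state.
- read_state(): the state, without advancing time (a new reading comes with each control period).
- read_camera(name): name is "side" or "top"; returns a dict with "image" (400x640x3 uint8, red, green, blue), "fx", "fy", "cx", "cy" (pixels), "T" (4x4, takes a point from camera to world coordinates). Camera axes: x right, y down, z forward; pixel columns grow to the right and rows downward; lengths in m; the calibration is good to about 2 mm. A picture is of the moment at which its call begins. There is no depth.
- close_job(): hands the job in; it is judged then, once.
The state is a dict: "t": time; "q": joint angles; "dq": joint speeds; "joint_torque": joint torques, N m; "tool_pos": TCP position; "orientation": TCP orientation; "force": force on the tool from outside, world axes, zero at the start; "wrist_torque": the same for the moment, N m; "opening": finger opening in m; "gripper_force": force on a finger pad.
Only numpy, scipy, OpenCV 4.12 (cv2) and the standard library are available. Lean on these libraries where they do the work, as an engineer would, in place of code of your own. Each camera call takes 0.05 s, during which the arm holds its last target. There are 200 camera calls.

### The job

The layout is being packed for an exhibition: put the double-deck bus, the bonneted lorry, the smaller of the two delivery vans and the pickup into the carrying tray, each standing fully down on its wheels in the foam pocket that is cut to its size, either way round. Set them down gently, do not drop them. The flat-fronted lorry and the bigger van have no pocket: leave them standing where they are.

Things in the scene. Friction and masses are not known exactly. Their poses are not given: they have to be found in the camera images.
- bus: Double-deck bus, red die-cast, 33 wide x 110 long x 57 mm high, 160 g; flat sides from 4 mm up. Origin under its middle at wheel level; z up, nose to -y, width along x.
- lorry: Old-fashioned lorry with a bonnet before its cab and a box body, maroon and cream, 31 wide x 84 long x 40 mm high, 85 g. Grip it across the box: 30 mm wide, flat sides from 12 to 40 mm height, from y = -7 to +41 mm; cab and bonnet are lower and narrower. Origin under its middle at wheel level; z up, nose to -y, width along x.
- van: The smaller of two delivery vans, maroon, 68 long x 35 mm high, 31 mm wide over the mirrors (body 26), 50 g; body sides from 6 mm up. Origin under its middle at wheel level; z up, nose to -y, width along x.
- pickup: Small pickup with an open load bed behind its cab, white and grey, 24 wide x 62 long x 23 mm high, 45 g. Grip it across cab and bonnet, about 14 mm ahead of the origin: 22 mm wide, flat sides from 7 to 21 mm height, from y = -31 to +2 mm. Origin under its middle at wheel level; z up, nose to -y, width along x.
- big_lorry: Flat-fronted box lorry without a bonnet, blue and white, 33 wide x 99 long x 40 mm high. No pocket is cut for it; it stays where it stands. Origin under its middle at wheel level; z up, nose to -y, width along x.
- big_van: The bigger of two delivery vans, yellow, 35 wide x 80 long x 39 mm high. No pocket is cut for it; it stays where it stands. Origin under its middle at wheel level; z up, nose to -y, width along x.
- block_bus: Dark foam block cut for the double-deck bus (the longest pocket): pocket 122 (along x) x 45 x 10 mm deep, central. One of four side by side (67 mm pitch along y) in a fixed plywood tray, walls 19 mm. Outside 130 x 66 x 18 mm; origin in the middle of its underside, 4 mm above the table; pocket floor 8 mm and rim 18 mm above the origin. Two 26 mm finger scallops at mid length.
- block_lorry: Dark foam block cut for the bonneted lorry (second longest): pocket 96 (along x) x 43 x 10 mm deep, central. One of four side by side (67 mm pitch along y) in a fixed plywood tray, walls 19 mm. Outside 130 x 66 x 18 mm; origin in the middle of its underside, 4 mm above the table; pocket floor 8 mm and rim 18 mm above the origin. Two 26 mm finger scallops at mid length.
- block_van: Dark foam block cut for the smaller van (third, as wide as the lorry's): pocket 80 (along x) x 43 x 10 mm deep, central. One of four side by side (67 mm pitch along y) in a fixed plywood tray, walls 19 mm. Outside 130 x 66 x 18 mm; origin in the middle of its underside, 4 mm above the table; pocket floor 8 mm and rim 18 mm above the origin. Two 26 mm finger scallops at mid length.
- block_pickup: Dark foam block cut for the pickup (shortest, narrowest and shallowest): pocket 74 (along x) x 36 x 7 mm deep, central. One of four side by side (67 mm pitch along y) in a fixed plywood tray, walls 19 mm. Outside 130 x 66 x 18 mm; origin in the middle of its underside, 4 mm above the table; pocket floor 11 mm and rim 18 mm above the origin. Two 26 mm finger scallops at mid length.
There are look-alikes about, which are no part of the job. Of the things shaped like the pickup, the white one is meant.

How it is judged:
By the outcome, as a careful person would: the job done as asked, in the order asked, and still so for the second after the job is handed in, with the robot touching nothing.
It also fails if it takes over 112 s, if anything falls off the work surface, if the arm or the gripper's body presses on something with over 40 N, if the wrist force passes 120 N, or if a joint passes its speed limit or range.

## Working session

There is one attempt and no reset: what is moved stays moved. The work goes in short steps, Python scripts to look and compute and a tool call to move; the robot and the scene stay as the last step left them, time stands still between calls to the robot, and variables do not carry over. Pictures are saved under pics/ and viewed, at most 14 in all, crops included, and the job is handed in when it is done.

Besides the shell and the picture viewer there is one more tool, called after "Request:" as name(argument=value, ...) on one line, values as JSON. arm_command: Moves the arm, as the interface text tells. Shifts and turns lie within -1 to 1; 1 stands for 0.2 m of shift or pi rad of turn. Its arguments: {"type":"object","properties":{"increments":{"type":"array","items":{"type":"array","items":{"type":"number","minimum":-1,"maximum":1}}},"fingers":{"type":"number"},"force":{"type":"number"}},"required":["increments"]}

```bash
mkdir -p pics
python3 - <<'E'
from plant import *
import cv2,numpy as np
s=read_state();print({k:np.round(v,3) for k,v in s.items()})
for n in("top","side"):
    c=read_camera(n);cv2.imwrite(f"pics/{n}0.png",c["image"][:,:,::-1]);print(n,c["fx"],c["fy"],c["cx"],c["cy"],np.round(c["T"],4).tolist())
E
```

```text
{'t': np.float64(0.0), 'q': array([-1.248,  0.131,  1.489, -0.   ,  1.523, -0.085]), 'dq': array([ 0.   , -0.   , -0.   ,  0.001, -0.   ,  0.   ]), 'joint_torque': array([-3.0000e-03, -5.5985e+01, -4.9176e+01,  7.7000e-02,  3.6000e-02,
       -0.0000e+00]), 'tool_pos': array([ 0.238, -0.551,  0.404]), 'orientation': array([-3.075, -0.636,  0.   ]), 'force': array([ 0.105,  0.451, -0.448]), 'wrist_torque': array([-0.017,  0.019, -0.031]), 'gripper_force': np.float64(0.0), 'opening': np.float64(0.093)}
top 408.1664117404756 408.1664117404756 316.02427068139735 188.58500630350142 [[-0.0247, -0.9923, 0.1211, 0.5082], [-0.9995, 0.0268, 0.0152, 0.0259], [-0.0183, -0.1206, -0.9925, 1.1383], [0.0, 0.0, 0.0, 1.0]]
side 423.2242916050221 423.2242916050221 321.7545763154802 203.77265450039158 [[-0.9934, -0.0781, 0.0836, 0.5565], [-0.1131, 0.5621, -0.8193, 0.9393], [0.017, -0.8234, -0.5673, 0.6672], [0.0, 0.0, 0.0, 1.0]]
```

View pics/top0.png

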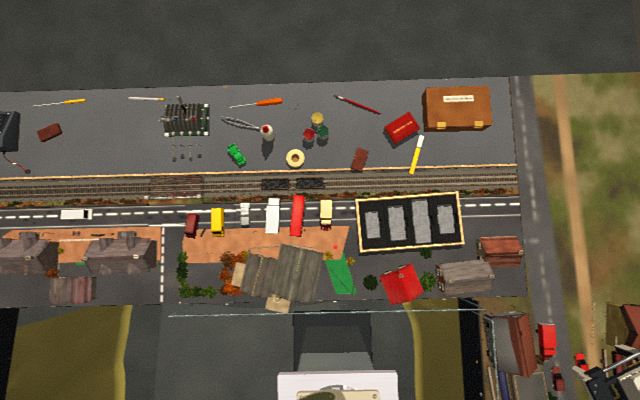

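View pics/side0.png

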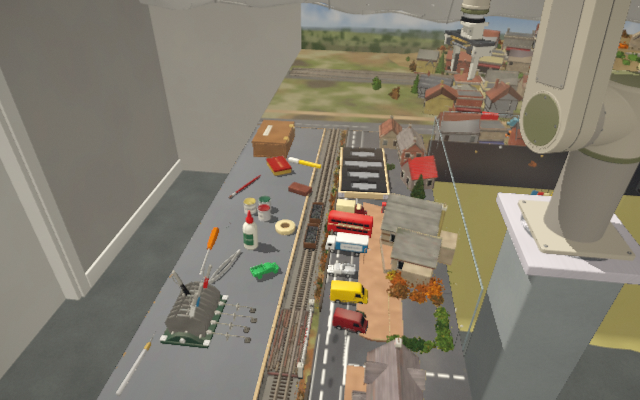

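The top view shows the parked row (maroon van 192,224; yellow van 217,220; pickup 244,214; blue/white lorry 273,215; bus 297,215; cream/maroon lorry 326,211) and the tray at (410,220). I'll zoom in on both views.

Run:
```python
import cv2
a=cv2.imread("pics/top0.png")[180:290,170:480]; cv2.imwrite("pics/topc.png",cv2.resize(a,None,fx=2.58,fy=2.58,interpolation=cv2.INTER_CUBIC))
b=cv2.imread("pics/side0.png")[135:345,300:470]; cv2.imwrite("pics/sidec.png",cv2.resize(b,None,fx=2.85,fy=2.85,interpolation=cv2.INTER_CUBIC))
```

```text
(no output)
```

View pics/topc.png

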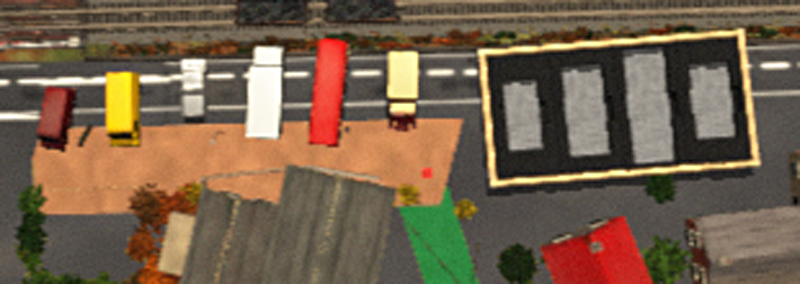

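View pics/sidec.png

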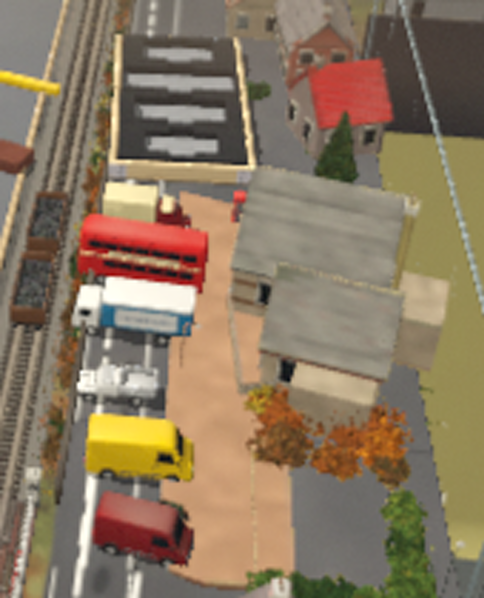

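The top crop shows the pockets from left to right, with the third the longest and the second next. The side crop shows the same row in the opposite order. Next I'll mask both views and check the contours.

```bash
cat > h.py <<'E'
import cv2,numpy as np
from plant import *
def mask(img,lo,hi,box):
    hsv=cv2.cvtColor(img,cv2.COLOR_RGB2HSV); lo=list(lo);hi=list(hi)
    if lo[0]<0: m=cv2.inRange(hsv,(0,*lo[1:]),tuple(hi))|cv2.inRange(hsv,(180+lo[0],*lo[1:]),(180,*hi[1:]))
    else: m=cv2.inRange(hsv,tuple(lo),tuple(hi))
    z=np.zeros_like(m);c0,r0,c1,r1=box;z[r0:r1,c0:c1]=m[r0:r1,c0:c1];return z
def biggest(m):
    c,_=cv2.findContours(m,cv2.RETR_EXTERNAL,cv2.CHAIN_APPROX_NONE);return max(c,key=cv2.contourArea)
def ray(c,uv):
    d=c["T"][:3,:3]@np.array([(uv[0]-c["cx"])/c["fx"],(uv[1]-c["cy"])/c["fy"],1.]);return c["T"][:3,3],d/np.linalg.norm(d)
def onz(c,uv,z):
    o,d=ray(c,uv);return o+d*(z-o[2])/d[2]
def tri(c1,p1,c2,p2):
    o,d=ray(c1,p1);e,f=ray(c2,p2);s=np.linalg.lstsq(np.c_[d,-f],e-o,rcond=None)[0]
    a,b=o+d*s[0],e+f*s[1];return (a+b)/2,np.linalg.norm(a-b)
def zoom(img,box,k):
    c0,r0,c1,r1=box;return cv2.resize(img[r0:r1,c0:c1],None,fx=k,fy=k,interpolation=cv2.INTER_NEAREST)
E
python3 - <<'E'
from h import *
t,s=read_camera("top"),read_camera("side")
import pickle;pickle.dump((t,s),open("cams.pkl","wb"))
S={"bus":((-6,150,120),(8,255,255),(283,190,308,245),(325,205,375,240)),
"van":((-8,110,40),(6,255,255),(182,205,203,245),(325,300,372,340)),
"lorry":((15,30,150),(32,255,255),(316,190,338,232),(333,196,357,216)),
"pick":((0,0,150),(180,45,255),(238,200,252,228),(325,260,358,278))}
ti,si=t["image"].copy(),s["image"].copy()
K=5;TB=(180,190,340,250);SB=(322,195,378,340)
A=zoom(ti,TB,K);B=zoom(si,SB,K)
for n,(lo,hi,tb,sb) in S.items():
  for c,b,im,Z in((t,tb,A,TB),(s,sb,B,SB)):
    k=biggest(mask(c["image"],lo,hi,b));r=cv2.minAreaRect(k);print(n,cv2.contourArea(k),np.round(r[0],1),np.round(r[1],1),round(r[2],1),np.round(cv2.boxPoints(r),1).tolist())
    cv2.polylines(im,[((k-np.array(Z[:2])+.5)*K).astype(int)],True,(0,255,0),1)
B=cv2.transpose(B)
o=np.zeros((600,800,3),np.uint8);o[:300]=A;o[310:310+B.shape[0],:B.shape[1]]=B
cv2.imwrite("pics/m1.png",o[:,:,::-1])
# pockets
P=zoom(ti,(352,188,468,252),5);Q=zoom(si,(336,145,394,200),5)
for c,b,im in((t,(360,200,462,245),P),(s,(343,150,385,192),Q)):
    g=cv2.cvtColor(c["image"],cv2.COLOR_RGB2GRAY);m=np.zeros_like(g);x0,y0,x1,y1=b;m[y0:y1,x0:x1]=(g[y0:y1,x0:x1]>85)*255
    Z=(352,188) if im is P else (336,145)
    for k in cv2.findContours(m,cv2.RETR_EXTERNAL,cv2.CHAIN_APPROX_NONE)[0]:
        if cv2.contourArea(k)<40: continue
        r=cv2.minAreaRect(k);print("pocket",cv2.contourArea(k),np.round(r[0],1),np.round(r[1],1),round(r[2],1))
        cv2.polylines(im,[((k-np.array(Z)+.5)*5).astype(int)],True,(0,255,0),1)
o=np.zeros((600,800,3),np.uint8);o[:320,:580]=P;o[325:600,:290]=Q
cv2.imwrite("pics/m2.png",o[:,:,::-1])
E
```

```text
bus 432.5 [296.7 215.3] [12.1 41.2] 5.7 [[288.6000061035156, 235.1999969482422], [292.70001220703125, 194.1999969482422], [304.79998779296875, 195.39999389648438], [300.70001220703125, 236.39999389648438]]
bus 772.0 [349.9 221.6] [45.4 23.8] 9.5 [[325.6000061035156, 229.60000610351562], [329.5, 206.10000610351562], [374.20001220703125, 213.5], [370.29998779296875, 237.10000610351562]]
van 207.5 [191.1 225. ] [12.3 24.1] 10.3 [[183.0, 235.6999969482422], [187.3000030517578, 212.0], [199.3000030517578, 214.1999969482422], [195.0, 237.89999389648438]]
van 428.5 [349.8 319.9] [34.4 18.9] 14.0 [[330.79998779296875, 324.8999938964844], [335.3999938964844, 306.6000061035156], [368.79998779296875, 314.8999938964844], [364.20001220703125, 333.29998779296875]]
lorry 188.5 [326.  208.5] [17. 12.] 90.0 [[320.0, 200.0], [332.0, 200.0], [332.0, 217.0], [320.0, 217.0]]
lorry 201.5 [345.3 205. ] [19.  12.4] 7.1 [[335.1000061035156, 210.0], [336.70001220703125, 197.6999969482422], [355.5, 200.10000610351562], [354.0, 212.39999389648438]]
pick 83.5 [243.5 208.5] [11. 11.] 90.0 [[238.0, 203.0], [249.0, 203.0], [249.0, 214.0], [238.0, 214.0]]
pick 229.0 [341.  268.5] [17. 28.] 90.0 [[327.0, 260.0], [355.0, 260.0], [355.0, 277.0], [327.0, 277.0]]
pocket 300.5 [372.2 224.6] [26.1 13.3] 83.7
pocket 375.0 [445.3 219.2] [27.5 15.9] 85.2
pocket 462.5 [396.4 223.2] [33.2 15.7] 84.3
pocket 102.5 [445. 222.] [44. 32.] 90.0
pocket 616.0 [420.9 221.1] [43.1 16.5] 84.8
pocket 119.0 [363.5 186. ] [ 6. 25.] 90.0
pocket 140.5 [363. 175.] [ 6. 32.] 90.0
pocket 93.5 [362.  153.5] [ 5. 24.] 90.0
pocket 188.5 [364. 161.] [22. 40.] 90.0
```

View pics/m1.png

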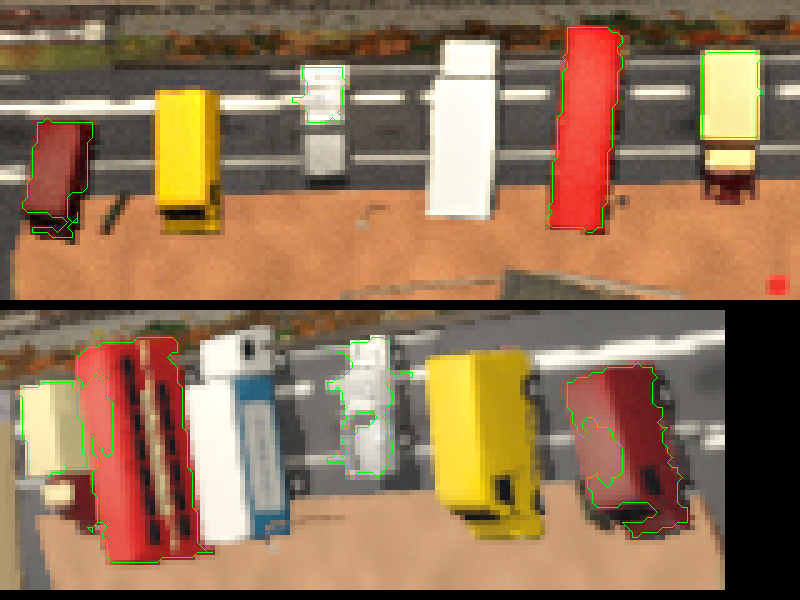

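View pics/m2.png

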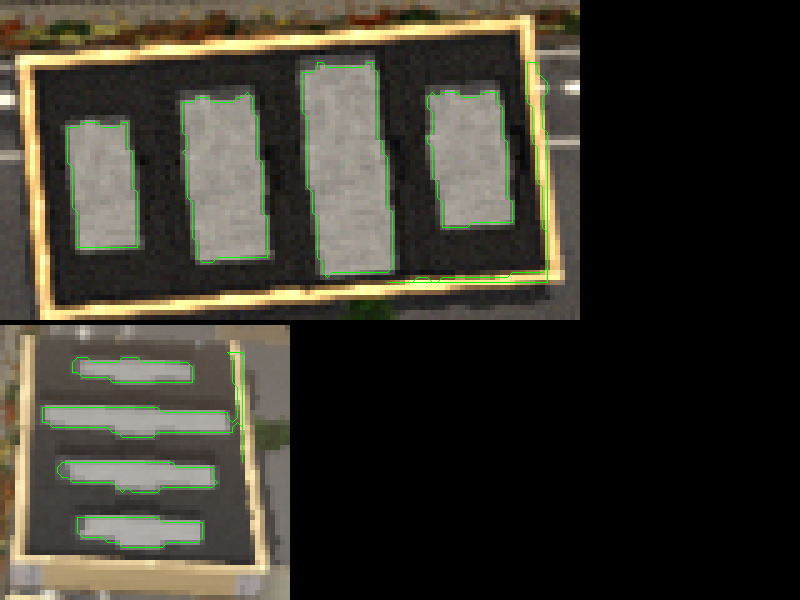

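The masks settle it. The pockets run pickup (372,225), lorry (396,223), bus (421,221), van (445,219). Noses: van and lorry point toward the robot, and the pickup's cab and bonnet are at the far end. Next I'll cast rays, triangulate heights and read brightness profiles for the roof edges.

```bash
cat >> h.py <<'E'
Z1=lambda x,y:(180+x/5-.5,190+y/5-.5)          # zoomed top px
Z2=lambda x,y:(322+(y-310)/5-.5,195+x/5-.5)    # zoomed transposed side px
E
python3 - <<'E'
from h import *;import pickle
t,s=pickle.load(open("cams.pkl","rb"));np.set_printoptions(precision=4,suppress=True)
for n,a,b in(("bus -y+x roof",(622,30),(78,347)),("bus -y-x roof",(606,230),(130,562)),("lorry -y+x",(760,50),(21,385)),("lorry -y-x",(760,139),(27,477)),("van +y+x",(39,122),(605,366)),("pick +y+x front",(303,66),(385,338)),("pick cab/bed",(345,122),(352,413))):
    print(n,*tri(t,Z1(*a),s,Z2(*b)))
for n,p,q in(("pick",(372.2,224.6),(361.7-0,186)),("lorry",(396.4,223.2),(363,175)),("bus",(420.9,221.1),(363,163.7)),("van",(445.3,219.2),(362,153.5))):
    print("pocket",n,onz(t,p,.012),onz(s,q,.012),*tri(t,p,s,q))
# tray rim height via rim corners (top zoomed 352,188 ; side zoomed 336,145-65)
T=lambda x,y:(352+x/5-.5,188+y/5-.5); U=lambda x,y:(336+x/5-.5,145+(y-325)/5-.5)
for a,b in(((43,318),(266,572)),((18,58),(15,557))): print("rim",*tri(t,T(*a),s,U(*b)))
V=lambda c:cv2.cvtColor(c["image"],cv2.COLOR_RGB2HSV)[...,2]
print("van top r222",V(t)[222,183:204]);print("van side c345",V(s)[300:340,345])
print("bus side c350",V(s)[206:240,350]);print("pick top c245",V(t)[200:230,244]);print("pick r208",V(t)[208,236:254],V(t)[220,236:254])
E
```

```text
bus -y+x roof [0.6246 0.0755 0.0514] 0.003295749822809004
bus -y-x roof [0.5171 0.0869 0.0385] 0.0005173358519051567
lorry -y+x [0.6122 0.0016 0.0381] 0.0013798241937943618
lorry -y-x [0.5636 0.0031 0.0398] 0.00045328149328955323
van +y+x [0.5848 0.3949 0.0335] 0.0036299638401698273
pick +y+x front [0.6115 0.2549 0.0127] 0.0003631713772486774
pick cab/bed [0.5799 0.2313 0.0146] 1.7893854360226444e-06
pocket pick [ 0.5419 -0.1085  0.012 ] [ 0.548  -0.1138  0.012 ] [ 0.5449 -0.1082  0.0153] 0.006256369754557643
pocket lorry [ 0.544  -0.1748  0.012 ] [ 0.5463 -0.1774  0.012 ] [ 0.5451 -0.1746  0.0135] 0.0023696176342590278
pocket bus [ 0.548 -0.242  0.012] [ 0.5487 -0.2479  0.012 ] [ 0.5483 -0.2412  0.0157] 0.0007804849980059135
pocket van [ 0.5515 -0.3088  0.012 ] [ 0.5542 -0.3167  0.012 ] [ 0.5528 -0.3075  0.0167] 0.0029092258066233333
rim [ 0.4711 -0.0721  0.0185] 0.0001400247827547344
rim [ 0.6123 -0.0635  0.0214] 0.000322141259324562
van top r222 [ 96  89  82 124 155 158 157 164 165 163 170 135  70  54  58 110 149 152
 147 150 157]
van side c345 [150 135  95  62  62  95 105 104 106 163 171 173 175 177 179 182 182 183
 160 132 124 121 117 113 110 107 106 115 105 113 178 190 187 181 160 133
 159 203 214 194]
bus side c350 [226 193 186 185 183 184 199 228 236 235 235 237 230 222 210 175  96  27
 118 165 205 176  92  34  99 153 162 225 250 254 254 254 255 255]
pick top c245 [ 58  59 123 255 255 247 255 222 252 234 227 214 236 255 212 112 105 213
 214 208 202 200 192 196 190  75  28  53 179 217]
pick r208 [ 99 108 121 120 154 230 251 250 252 253 255 252 185  78  87 128 144 148] [ 82  83  82  88 108 171 204 207 202 205 204 207 174  89  71  98  95  95]
```

Run:
```python
from h import *;import pickle
from scipy.spatial.transform import Rotation as R
t,s=pickle.load(open("cams.pkl","rb"));np.set_printoptions(precision=4,suppress=True)
def edges(n,L,Rr,F,N,h,lo=.006):
    # pixels of mid edges: left(+y, far->roof h), right(near->lo), far end F (+x, h), near end N(lo)
    a,b,c,d=[onz(t,p,z) for p,z in((L,h),(Rr,lo),(F,h),(N,lo))]
    print(n,"y",a[1],b[1],"w",a[1]-b[1],"x",c[0],d[0],"len",c[0]-d[0],"ctr",(c[0]+d[0])/2,(a[1]+b[1])/2); return
# bus, rect grown half px
k=biggest(mask(t["image"],(-6,150,120),(8,255,255),(283,190,308,245)));c,(w,l),a=cv2.minAreaRect(k)
w,l=(w+1,l+1);a=np.radians(a);u=np.array([np.cos(a),np.sin(a)]);v=np.array([-u[1],u[0]]);c=np.array(c)
edges("bus",c-u*w/2,c+u*w/2,c-v*l/2,c+v*l/2,.057); d=onz(t,c-v*20,.05)-onz(t,c+v*20,.05);print("bus yaw deg",np.degrees(np.arctan2(d[1],d[0])))
edges("lorry box",(319.6,208.5),(332.4,208.5),(326,199.6),(326,217.6),.040,.040);d=onz(t,(326,199.6),.04)-onz(t,(325.8,228.5),.02);print("lorry front",onz(t,(325.6,229.7),.015),np.degrees(np.arctan2(d[1],d[0])))
edges("big_lorry",Z1(428,140),Z1(496,140),Z1(468,40),Z1(460,218),.040)
edges("yellow",Z1(155,150),Z1(220,150),Z1(187,90),Z1(190,234),.039)
edges("pick",(239.8,213.5),(248.5,213.5),(244.2,202.4),(244.3,224.6),.018,.010)
for r in(206,208,218,222):
    g=cv2.cvtColor(t["image"],cv2.COLOR_RGB2HSV)[r,236:252,2];print(r,g)
m=mask(t["image"],(-8,110,125),(6,255,255),(182,205,203,245));k=biggest(m);r=cv2.minAreaRect(k);P=cv2.boxPoints(r);print("van roof",r,[onz(t,p,.035) for p in P])
ends=Z1(50,240);print("van nose low",onz(t,ends,.01))
print("wire",tri(t,(478,310),s,(437,120)),tri(t,(170,316),s,(480,280)))
print("bldg",onz(t,(289,245),.08),onz(t,(345,262),.0))
st=read_state();print(R.from_rotvec(st["orientation"]).as_matrix())
```

```text
bus y 0.1128055288612967 0.08066146407601449 w 0.032144064785282214 x 0.6260145602629961 0.5154288208324164 len 0.1105857394305797 ctr 0.5707216905477062 0.09673349646865559
bus yaw deg -6.813512030543006
lorry box y 0.03441483440058202 -4.614299602336003e-05 w 0.03446097739660538 x 0.6114380850659604 0.5628995785314215 len 0.04853850653453895 ctr 0.587168831798691 0.01718434570227933
lorry front [0.5311 0.0197 0.015 ] -1.9034847505747359
big_lorry y 0.18182290522676764 0.14881823285776336 w 0.033004672369004284 x 0.6209416552799486 0.5256882221222868 len 0.09525343315766177 ctr 0.5733149387011177 0.1653205690422655
yellow y 0.3298390294217109 0.3026428830489824 w 0.02719614637272849 x 0.597867592943711 0.5206230019906697 len 0.07724459095304126 ctr 0.5592452974671903 0.31624095623534665
pick y 0.2546767095583247 0.23210584966318576 w 0.02257085989513896 x 0.6117240417235774 0.5508703804030171 len 0.06085366132056036 ctr 0.5812972110632972 0.24339127961075524
206 [ 81  86  84  95 188 252 255 255 255 255 255 250 230 173  91  83]
208 [ 99 108 121 120 154 230 251 250 252 253 255 252 185  78  87 128]
218 [ 78  82  71  79 116 185 221 219 214 216 222 226 183  92  73  80]
222 [168 160 156 151 136 162 203 190 192 198 200 200 162  84  99 140]
van roof ((189.78846740722656, 222.5576934814453), (8.43299388885498, 18.434917449951172), 11.309932708740234) [array([0.5374, 0.4032, 0.035 ]), array([0.5861, 0.394 , 0.035 ]), array([0.5811, 0.3714, 0.035 ]), array([0.5324, 0.3806, 0.035 ])]
van nose low [0.5192 0.3958 0.01  ]
wire (array([ 0.3298, -0.335 ,  0.1374]), np.float64(0.0011922622420653273)) (array([0.3372, 0.3912, 0.1561]), np.float64(0.0032035254006166575))
bldg [0.493  0.1152 0.08  ] [ 0.4418 -0.0312  0.    ]
[[ 0.918   0.3966 -0.0004]
 [ 0.3966 -0.918   0.0011]
 [ 0.0001 -0.0012 -1.    ]]
```

Measured heights agree with the text: bus about 51 mm, lorry 39, van 34, foam rim about 20, wire 0.15 m up at x=0.33. Bus centre is (0.571, 0.097) at yaw −6.5°. First I'll move above the bus at the present height, which is clear of everything.

Request:
arm_command(increments=[[0.2, -0.16, 0, 0, 0, 0], [0.4, -0.32, 0, 0, 0, 0], [0.6, -0.48, 0, 0, 0, 0], [0.8, -0.64, 0, 0, 0, 0], [0.94, -0.77, 0, 0, 0, 0]], fingers=-0.05, force=20)

```text
t: 0.82
tool_pos: [0.3502, -0.333, 0.4046]
orientation: [-3.076, -0.637, -0.0]
force: [0.3, -0.2, -1.0]
opening: 0.0503
gripper_force: 0.0
```

Request:
arm_command(increments=[[0.2, -0.16, 0, 0, 0, 0], [0.4, -0.32, 0, 0, 0, 0], [0.6, -0.48, 0, 0, 0, 0], [0.8, -0.64, 0, 0, 0, 0], [0.94, -0.77, 0, 0, 0, 0]])

```text
t: 1.45
tool_pos: [0.4616, -0.117, 0.4047]
orientation: [-3.076, -0.638, -0.0]
force: [1.3, -0.1, -0.5]
opening: 0.049
gripper_force: 0.0
```

Request:
arm_command(increments=[[0.2, -0.16, 0, 0, 0, 0.04], [0.4, -0.32, 0, 0, 0, 0.08], [0.6, -0.48, 0, 0, 0, 0.12], [0.8, -0.64, 0, 0, 0, 0.15], [0.94, -0.77, 0, 0, 0, 0.166]])

```text
t: 2.08
tool_pos: [0.5731, 0.099, 0.4044]
orientation: [-3.136, 0.181, 0.0]
force: [0.3, -0.1, -0.2]
opening: 0.0488
gripper_force: 0.0
```

```bash
cat > go.py <<'E'
# usage: go.py x y z yaw_deg  -> tool-frame increment from the present pose
import sys;from h import *
from scipy.spatial.transform import Rotation as R
def go(x,y,z,yaw):
    s=read_state();M=R.from_rotvec(s["orientation"]).as_matrix()
    T=np.array([[np.cos(a:=np.radians(yaw)),np.sin(a),0],[np.sin(a),-np.cos(a),0],[0,0,-1]])
    print("t %.2f"%s["t"],"pos",np.round(s["tool_pos"],4),"yaw %.1f"%np.degrees(np.arctan2(M[1,0],M[0,0])),"q6 %.2f"%s["q"][5],"open %.4f grip %.1f"%(s["opening"],s["gripper_force"]),"F",np.round(s["force"],1))
    print("inc",np.round(M.T@(np.array([x,y,z])-s["tool_pos"])/.2,3),np.round(R.from_matrix(M.T@T).as_rotvec()/np.pi,3))
if __name__=="__main__": go(*map(float,sys.argv[1:]))
E
python3 go.py .571 .097 .2 -6.5
```

```text
t 2.08 pos [0.5731 0.099  0.4044] yaw -6.6 q6 1.77 open 0.0488 grip 0.0 F [ 0.3 -0.1 -0.2]
inc [-0.009  0.011  1.022] [-0.     0.    -0.001]
```

Request:
arm_command(increments=[[-0.003, 0.004, 0.2, 0, 0, 0], [-0.006, 0.008, 0.4, 0, 0, 0], [-0.009, 0.011, 0.55, 0, 0, 0], [-0.009, 0.011, 0.65, 0, 0, 0], [-0.009, 0.011, 0.7, 0, 0, 0]])

```text
t: 2.7
tool_pos: [0.5702, 0.095, 0.2637]
orientation: [3.136, -0.179, -0.002]
force: [1.1, 0.1, 0.3]
opening: 0.0488
gripper_force: 0.0
```

Run:
```python
from h import *
t=read_camera("top");s=read_camera("side")
A=cv2.resize(t["image"][185:250,230:345],None,fx=4,fy=4,interpolation=cv2.INTER_CUBIC);B=cv2.resize(s["image"][185:265,315:400],None,fx=4,fy=4,interpolation=cv2.INTER_CUBIC)
o=np.zeros((320,800,3),np.uint8);o[:260,:460]=A;o[:320,460:800]=B;cv2.imwrite("pics/d1.png",o[:,:,::-1])
```

```text
(no output)
```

View pics/d1.png

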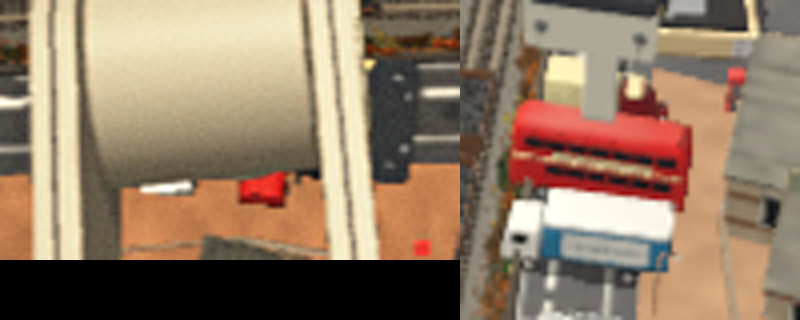

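```bash
python3 - <<'E'
from h import *;import pickle
t,s=pickle.load(open("cams.pkl","rb"))
def pj(c,p):
    q=np.linalg.inv(c["T"])@np.r_[p,1];return c["fx"]*q[0]/q[2]+c["cx"],c["fy"]*q[1]/q[2]+c["cy"]
for y in(.1194,.1364,.0706):
  u,v=pj(s,(.57,y,.0777));print(y,"zoom",460+(u-315)*4+2,(v-185)*4+2)
E
python3 go.py .571 .097 .2 -6.5
```

```text
0.1194 zoom 605.4888063493611 116.5154361029314
0.1364 zoom 603.843970670272 133.3534267490635
0.0706 zoom 609.967405733104 70.66853754040005
t 2.80 pos [0.5703 0.095  0.2641] yaw -6.5 q6 1.76 open 0.0485 grip 0.0 F [-0.3 -0.1  0.1]
inc [ 0.002 -0.011  0.321] [ 0.  0. -0.]
```

The side view shows the near finger's tip where the projection puts it (zoom 605,116), which lines up with the bus. Descend and grip.

Request:
arm_command(increments=[[0.002, -0.008, 0.1, 0, 0, 0], [0.002, -0.008, 0.2, 0, 0, 0], [0.002, -0.008, 0.27, 0, 0, 0], [0.002, -0.008, 0.31, 0, 0, 0], [0.002, -0.008, 0.321, 0, 0, 0]])

```text
t: 3.42
tool_pos: [0.5708, 0.0965, 0.1998]
orientation: [3.136, -0.178, -0.002]
force: [0.0, 0.1, 0.0]
opening: 0.049
gripper_force: 0.0
```

Request:
arm_command(increments=[[0, 0, 0, 0, 0, 0], [0, 0, 0, 0, 0, 0], [0, 0, 0, 0, 0, 0], [0, 0, 0, 0, 0, 0], [0, 0, 0, 0, 0, 0]], fingers=0.6, force=20)

```text
t: 4.05
tool_pos: [0.5714, 0.0965, 0.2012]
orientation: [-3.136, 0.179, -0.002]
force: [0.2, -0.8, 4.1]
opening: 0.0334
gripper_force: 20.0
```

```bash
python3 go.py .549 -.241 .30 3.5
```

```text
t 4.05 pos [0.5714 0.0965 0.2012] yaw -6.5 q6 1.76 open 0.0334 grip 20.0 F [ 0.2 -0.8  4.1]
inc [ 0.081  1.689 -0.494] [-0.    -0.    -0.056]
```

Request:
arm_command(increments=[[0, 0, -0.05, 0, 0, 0], [0, 0, -0.15, 0, 0, 0], [0, 0, -0.3, 0, 0, 0], [0, 0, -0.42, 0, 0, 0], [0, 0, -0.5, 0, 0, 0]])

```text
t: 4.68
tool_pos: [0.5714, 0.0966, 0.3032]
orientation: [-3.136, 0.178, -0.004]
force: [0.4, -0.5, -2.3]
opening: 0.0333
gripper_force: 20.0
```

Request:
arm_command(increments=[[0.01, 0.12, 0, 0, 0, -0.01], [0.02, 0.32, 0, 0, 0, -0.02], [0.03, 0.52, 0, 0, 0, -0.035], [0.04, 0.72, 0, 0, 0, -0.045], [0.04, 0.88, 0, 0, 0, -0.056]])

```text
t: 5.3
tool_pos: [0.5587, -0.0807, 0.3009]
orientation: [3.14, 0.099, -0.0]
force: [-0.1, -0.1, -0.7]
opening: 0.0335
gripper_force: 20.0
```

```bash
python3 go.py .549 -.241 .25 3.5
```

```text
t 5.30 pos [ 0.5587 -0.0807  0.3009] yaw 3.6 q6 1.27 open 0.0335 grip 20.0 F [-0.1 -0.1 -0.7]
inc [-0.098  0.797  0.254] [0.    0.    0.001]
```

Request:
arm_command(increments=[[-0.02, 0.16, 0, 0, 0, 0], [-0.04, 0.36, 0, 0, 0, 0], [-0.07, 0.56, 0.05, 0, 0, 0], [-0.09, 0.72, 0.12, 0, 0, 0], [-0.098, 0.797, 0.2, 0, 0, 0]])

```text
t: 5.92
tool_pos: [0.5491, -0.2411, 0.2605]
orientation: [3.14, 0.095, 0.001]
force: [0.9, 0.7, -1.5]
opening: 0.0336
gripper_force: 20.0
```

Request:
arm_command(increments=[[0, 0, 0, 0, 0, 0], [0, 0, 0, 0, 0, 0], [0, 0, 0, 0, 0, 0], [0, 0, 0, 0, 0, 0], [0, 0, 0, 0, 0, 0]])

```text
t: 6.55
tool_pos: [0.5496, -0.2391, 0.2609]
orientation: [3.14, 0.099, 0.001]
force: [0.2, 0.4, -2.4]
opening: 0.0328
gripper_force: 20.0
```

```bash
python3 go.py .549 -.241 .213 3.5
python3 - <<'E'
from h import *
t=read_camera("top");s=read_camera("side")
A=cv2.resize(t["image"][180:260,350:475],None,fx=4,fy=4,interpolation=cv2.INTER_CUBIC);B=cv2.resize(s["image"][120:200,335:410],None,fx=4,fy=4,interpolation=cv2.INTER_CUBIC)
o=np.zeros((320,800,3),np.uint8);o[:320,:500]=A;o[:320,500:800]=B;cv2.imwrite("pics/d2.png",o[:,:,::-1])
E
```

```text
t 6.55 pos [ 0.5496 -0.2391  0.2609] yaw 3.6 q6 1.01 open 0.0328 grip 20.0 F [ 0.2  0.4 -2.4]
inc [-0.004  0.009  0.24 ] [ 0.    -0.     0.001]
```

View pics/d2.png

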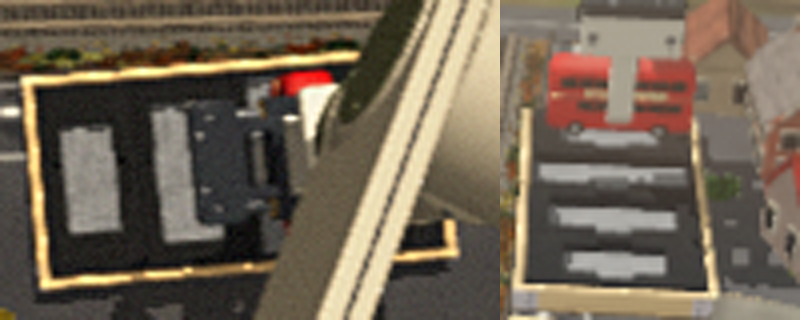

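The bus hangs level over the third pocket. Lower it.

Request:
arm_command(increments=[[-0.004, 0.009, 0.04, 0, 0, 0], [-0.004, 0.009, 0.09, 0, 0, 0], [-0.004, 0.009, 0.13, 0, 0, 0], [-0.004, 0.009, 0.16, 0, 0, 0], [-0.004, 0.009, 0.18, 0, 0, 0]])

```text
t: 7.28
tool_pos: [0.5486, -0.2413, 0.2239]
orientation: [-3.14, -0.098, 0.001]
force: [0.1, 0.4, -1.9]
opening: 0.0333
gripper_force: 20.0
```

Request:
arm_command(increments=[[0, 0, 0.01, 0, 0, 0], [0, 0, 0.02, 0, 0, 0], [0, 0, 0.03, 0, 0, 0], [0, 0, 0.04, 0, 0, 0], [0, 0, 0.046, 0, 0, 0]])

```text
t: 7.9
tool_pos: [0.5487, -0.2414, 0.2153]
orientation: [3.14, 0.098, -0.0]
force: [-0.2, 0.2, -1.0]
opening: 0.0333
gripper_force: 20.0
```

```bash
python3 go.py .549 -.241 .213 3.5
```

```text
t 7.90 pos [ 0.5487 -0.2414  0.2153] yaw 3.6 q6 1.01 open 0.0333 grip 20.0 F [-0.2  0.2 -1. ]
inc [ 0.002 -0.002  0.011] [-0.  0.  0.]
```

Request:
arm_command(increments=[[0, 0, 0.003, 0, 0, 0], [0, 0, 0.006, 0, 0, 0], [0, 0, 0.009, 0, 0, 0], [0, 0, 0.011, 0, 0, 0], [0, 0, 0.013, 0, 0, 0]])

```text
t: 8.52
tool_pos: [0.5488, -0.2414, 0.2132]
orientation: [3.14, 0.098, 0.0]
force: [-3.9, 2.0, 5.0]
opening: 0.0331
gripper_force: 20.0
```

```bash
python3 go.py .549 -.241 .213 3.5
```

```text
t 8.53 pos [ 0.5488 -0.2414  0.2132] yaw 3.6 q6 1.01 open 0.0331 grip 20.0 F [-3.9  2.   5. ]
inc [ 0.001 -0.002  0.001] [ 0. -0.  0.]
```

It made contact at the expected height (5 N). Release and rise.

Request:
arm_command(increments=[[0, 0, 0, 0, 0, 0], [0, 0, 0, 0, 0, 0], [0, 0, 0, 0, 0, 0], [0, 0, 0, 0, 0, 0], [0, 0, 0, 0, 0, 0]], fingers=-0.05)

```text
t: 9.15
tool_pos: [0.5487, -0.2414, 0.2127]
orientation: [3.14, 0.098, 0.0]
force: [-0.4, 0.1, 0.5]
opening: 0.0488
gripper_force: 0.0
```

Request:
arm_command(increments=[[0, 0, -0.08, 0, 0, 0], [0, 0, -0.25, 0, 0, 0], [0, 0, -0.45, 0, 0, 0], [0, 0, -0.6, 0, 0, 0], [0, 0, -0.7, 0, 0, 0]])

```text
t: 9.78
tool_pos: [0.549, -0.2415, 0.3559]
orientation: [3.138, 0.098, 0.005]
force: [-0.2, -0.6, 0.7]
opening: 0.0489
gripper_force: 0.0
```

```bash
python3 go.py .587 .017 .34 -2.5
```

```text
t 9.78 pos [ 0.549  -0.2415  0.3559] yaw 3.6 q6 1.01 open 0.0489 grip 0.0 F [-0.2 -0.6  0.7]
inc [ 0.27  -1.278  0.078] [ 0.001 -0.001  0.034]
```

Request:
arm_command(increments=[[0.02, -0.15, 0, 0, 0, 0.01], [0.06, -0.4, 0, 0, 0, 0.02], [0.11, -0.6, 0, 0, 0, 0.029], [0.16, -0.8, 0, 0, 0, 0.029], [0.2, -1.0, 0, 0, 0, 0.029]])

```text
t: 10.4
tool_pos: [0.5761, -0.0379, 0.3529]
orientation: [-3.141, 0.045, 0.0]
force: [-0.0, -0.8, 0.3]
opening: 0.0488
gripper_force: 0.0
```

```bash
python3 go.py .580 .0174 .26 -1.7
```

```text
t 10.40 pos [ 0.5761 -0.0379  0.3529] yaw -1.7 q6 1.45 open 0.0488 grip 0.0 F [-0.  -0.8  0.3]
inc [ 0.011 -0.277  0.464] [-0.  0.  0.]
```

Request:
arm_command(increments=[[0.005, -0.1, 0.05, 0, 0, 0], [0.008, -0.2, 0.15, 0, 0, 0], [0.011, -0.277, 0.3, 0, 0, 0], [0.011, -0.277, 0.42, 0, 0, 0], [0.011, -0.277, 0.46, 0, 0, 0]])

```text
t: 11.02
tool_pos: [0.5786, 0.0159, 0.2572]
orientation: [3.141, -0.046, -0.008]
force: [-0.5, -0.1, 0.1]
opening: 0.0486
gripper_force: 0.0
```

Request:
arm_command(increments=[[0, 0, 0, 0, 0, 0], [0, 0, 0, 0, 0, 0], [0, 0, 0, 0, 0, 0], [0, 0, 0, 0, 0, 0], [0, 0, 0, 0, 0, 0]])

```text
t: 11.65
tool_pos: [0.5801, 0.016, 0.2611]
orientation: [3.141, -0.045, 0.001]
force: [1.1, 0.3, -0.1]
opening: 0.0489
gripper_force: 0.0
```

```bash
python3 go.py .580 .0174 .2 -1.7
python3 - <<'E'
from h import *
t=read_camera("top");s=read_camera("side")
A=cv2.resize(t["image"][180:260,290:475],None,fx=4,fy=4,interpolation=cv2.INTER_CUBIC)[:,:500]
A2=cv2.resize(t["image"][180:260,350:475],None,fx=4,fy=4,interpolation=cv2.INTER_CUBIC);B=cv2.resize(s["image"][130:230,325:400],None,fx=4,fy=4,interpolation=cv2.INTER_CUBIC)
o=np.zeros((400,800,3),np.uint8);o[:320,:500]=A2;o[:400,500:800]=B;cv2.imwrite("pics/d3.png",o[:,:,::-1])
E
```

```text
t 11.65 pos [0.5801 0.016  0.2611] yaw -1.7 q6 1.54 open 0.0489 grip 0.0 F [ 1.1  0.3 -0.1]
inc [-0.001 -0.007  0.305] [-0. -0.  0.]
```

View pics/d3.png

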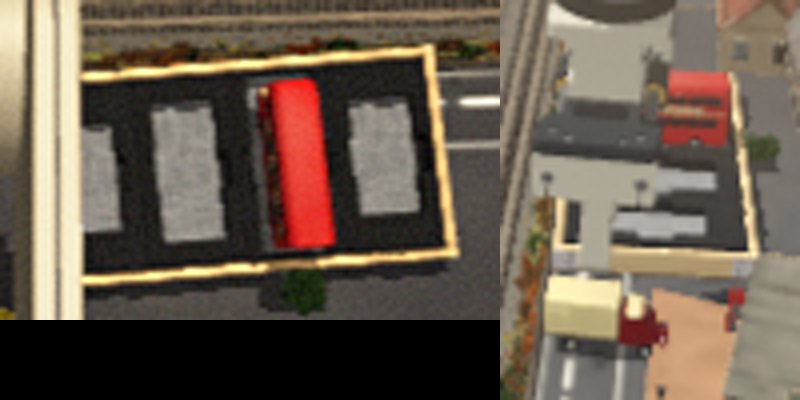

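The bus stands in the third pocket (zoom 300,165), and the lorry sits beneath the gripper. Grip it.

Request:
arm_command(increments=[[0, -0.006, 0.1, 0, 0, 0], [0, -0.006, 0.2, 0, 0, 0], [0, -0.006, 0.26, 0, 0, 0], [0, -0.006, 0.295, 0, 0, 0], [0, -0.006, 0.305, 0, 0, 0]])

```text
t: 12.38
tool_pos: [0.5798, 0.0172, 0.1991]
orientation: [-3.141, 0.045, 0.001]
force: [0.4, -0.4, 0.4]
opening: 0.0487
gripper_force: 0.0
```

Request:
arm_command(increments=[[0, 0, 0, 0, 0, 0], [0, 0, 0, 0, 0, 0], [0, 0, 0, 0, 0, 0], [0, 0, 0, 0, 0, 0], [0, 0, 0, 0, 0, 0]], fingers=0.6, force=20)

```text
t: 13.0
tool_pos: [0.5804, 0.0172, 0.2004]
orientation: [3.141, -0.045, 0.002]
force: [0.2, -0.3, 4.6]
opening: 0.0298
gripper_force: 20.0
```

Request:
arm_command(increments=[[0, 0, -0.05, 0, 0, 0], [0, 0, -0.15, 0, 0, 0], [0, 0, -0.3, 0, 0, 0], [0, 0, -0.42, 0, 0, 0], [0, 0, -0.5, 0, 0, 0]])

```text
t: 13.62
tool_pos: [0.5804, 0.0172, 0.3025]
orientation: [3.141, -0.045, 0.004]
force: [0.5, -0.4, -1.3]
opening: 0.03
gripper_force: 20.0
```

```bash
python3 go.py .556 -.173 .26 3.5
```

```text
t 13.62 pos [0.5804 0.0172 0.3025] yaw -1.7 q6 1.54 open 0.0300 grip 20.0 F [ 0.5 -0.4 -1.3]
inc [-0.095  0.954  0.212] [ 0.    -0.001 -0.029]
```

Request:
arm_command(increments=[[-0.01, 0.12, 0, 0, 0, -0.01], [-0.03, 0.35, 0, 0, 0, -0.02], [-0.06, 0.58, 0, 0, 0, -0.029], [-0.08, 0.8, 0.08, 0, 0, -0.029], [-0.093, 0.954, 0.16, 0, 0, -0.029]])

```text
t: 14.25
tool_pos: [0.5555, -0.1748, 0.2681]
orientation: [3.14, 0.096, 0.001]
force: [0.4, -0.5, -0.4]
opening: 0.0296
gripper_force: 20.0
```

Request:
arm_command(increments=[[0, 0, 0, 0, 0, 0], [0, 0, 0, 0, 0, 0], [0, 0, 0, 0, 0, 0], [0, 0, 0, 0, 0, 0], [0, 0, 0, 0, 0, 0]])

```text
t: 14.88
tool_pos: [0.5561, -0.1724, 0.2681]
orientation: [3.14, 0.099, 0.001]
force: [-0.2, 0.1, -1.9]
opening: 0.0298
gripper_force: 20.0
```

```bash
python3 go.py .5565 -.1733 .2125 3.5
```

```text
t 14.88 pos [ 0.5561 -0.1724  0.2681] yaw 3.6 q6 1.12 open 0.0298 grip 20.0 F [-0.2  0.1 -1.9]
inc [0.001 0.005 0.278] [ 0.    -0.     0.001]
```

Request:
arm_command(increments=[[0.001, 0.005, 0.06, 0, 0, 0], [0.001, 0.005, 0.13, 0, 0, 0], [0.001, 0.005, 0.18, 0, 0, 0], [0.001, 0.005, 0.22, 0, 0, 0], [0.001, 0.005, 0.245, 0, 0, 0]])

```text
t: 15.5
tool_pos: [0.556, -0.1739, 0.2179]
orientation: [-3.14, -0.098, 0.001]
force: [0.2, 0.4, -1.0]
opening: 0.0298
gripper_force: 20.0
```

Request:
arm_command(increments=[[0, 0, 0.007, 0, 0, 0], [0, 0, 0.014, 0, 0, 0], [0, 0, 0.021, 0, 0, 0], [0, 0, 0.027, 0, 0, 0], [0, 0, 0.032, 0, 0, 0]])

```text
t: 16.12
tool_pos: [0.5562, -0.1739, 0.2124]
orientation: [3.14, 0.098, 0.0]
force: [-0.4, 0.8, 3.2]
opening: 0.0296
gripper_force: 20.0
```

Request:
arm_command(increments=[[0, 0, 0, 0, 0, 0], [0, 0, 0, 0, 0, 0], [0, 0, 0, 0, 0, 0], [0, 0, 0, 0, 0, 0], [0, 0, 0, 0, 0, 0]], fingers=-0.05)

```text
t: 16.75
tool_pos: [0.5562, -0.1739, 0.2124]
orientation: [-3.14, -0.098, -0.0]
force: [-0.2, 1.5, 0.7]
opening: 0.0491
gripper_force: 0.0
```

Request:
arm_command(increments=[[0, 0, -0.08, 0, 0, 0], [0, 0, -0.25, 0, 0, 0], [0, 0, -0.45, 0, 0, 0], [0, 0, -0.6, 0, 0, 0], [0, 0, -0.7, 0, 0, 0]])

```text
t: 17.38
tool_pos: [0.5565, -0.174, 0.3555]
orientation: [3.139, 0.098, 0.005]
force: [-0.1, -0.4, -0.2]
opening: 0.0485
gripper_force: 0.0
```

```bash
python3 go.py .557 .388 .34 -10.7
```

```text
t 17.38 pos [ 0.5565 -0.174   0.3555] yaw 3.6 q6 1.12 open 0.0485 grip 0.0 F [-0.1 -0.4 -0.2]
inc [ 0.177 -2.805  0.074] [ 0.    -0.001  0.079]
```

Request:
arm_command(increments=[[0.01, -0.2, 0, 0, 0, 0], [0.03, -0.45, 0, 0, 0, 0], [0.04, -0.7, 0, 0, 0, 0], [0.05, -0.9, 0, 0, 0, 0], [0.06, -1.0, 0, 0, 0, 0]])

```text
t: 18.0
tool_pos: [0.5554, 0.0283, 0.3525]
orientation: [-3.14, -0.101, 0.0]
force: [-0.7, -0.6, 0.5]
opening: 0.049
gripper_force: 0.0
```

Request:
arm_command(increments=[[0.01, -0.2, 0, 0, 0, 0.02], [0.03, -0.45, 0, 0, 0, 0.04], [0.04, -0.7, 0, 0, 0, 0.06], [0.05, -0.9, 0, 0, 0, 0.079], [0.06, -1.0, 0, 0, 0, 0.079]])

```text
t: 18.62
tool_pos: [0.5552, 0.2281, 0.3522]
orientation: [3.128, -0.289, -0.0]
force: [0.0, -0.1, 0.5]
opening: 0.0492
gripper_force: 0.0
```

```bash
python3 go.py .557 .388 .26 -10.7
```

```text
t 18.62 pos [0.5552 0.2281 0.3522] yaw -10.6 q6 2.06 open 0.0492 grip 0.0 F [ 0.  -0.1  0.5]
inc [-0.138 -0.788  0.461] [0.    0.    0.001]
```

Before covering them, I'll save a picture of the tray and the van, taken as I arrive above the van.

Request:
arm_command(increments=[[-0.03, -0.2, 0.02, 0, 0, 0], [-0.08, -0.45, 0.1, 0, 0, 0], [-0.12, -0.65, 0.25, 0, 0, 0], [-0.138, -0.788, 0.4, 0, 0, 0], [-0.138, -0.788, 0.45, 0, 0, 0]])

```text
t: 19.25
tool_pos: [0.5567, 0.387, 0.2592]
orientation: [3.126, -0.287, -0.005]
force: [-0.7, -0.6, -0.3]
opening: 0.0488
gripper_force: 0.0
```

Request:
arm_command(increments=[[0, 0, 0, 0, 0, 0], [0, 0, 0, 0, 0, 0], [0, 0, 0, 0, 0, 0], [0, 0, 0, 0, 0, 0], [0, 0, 0, 0, 0, 0]])

```text
t: 19.88
tool_pos: [0.5574, 0.3866, 0.2629]
orientation: [-3.128, 0.292, -0.001]
force: [-0.5, -0.3, 0.3]
opening: 0.0489
gripper_force: 0.0
```

```bash
python3 go.py .557 .388 .199 -10.7
python3 - <<'E'
from h import *
t=read_camera("top");s=read_camera("side")
A2=cv2.resize(t["image"][180:260,350:475],None,fx=4,fy=4,interpolation=cv2.INTER_CUBIC);B=cv2.resize(s["image"][250:345,325:400],None,fx=4,fy=4,interpolation=cv2.INTER_CUBIC);C=cv2.resize(s["image"][140:200,335:400],None,fx=4,fy=4,interpolation=cv2.INTER_CUBIC)
o=np.zeros((600,800,3),np.uint8);o[:320,:500]=A2;o[:380,500:800]=B;o[340:580,:260]=C;cv2.imwrite("pics/d4.png",o[:,:,::-1])
E
```

```text
t 19.88 pos [0.5574 0.3866 0.2629] yaw -10.7 q6 2.29 open 0.0489 grip 0.0 F [-0.5 -0.3  0.3]
inc [-0.003 -0.006  0.319] [-0. -0.  0.]
```

View pics/d4.png

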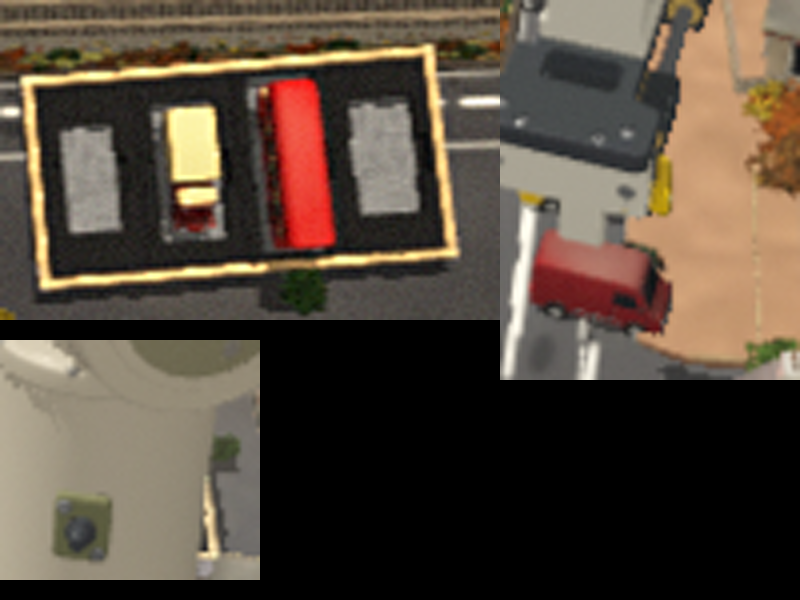

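Both placed vehicles stand inside their pockets (lorry at zoom 195,170; bus at 300,165), and the gripper straddles the van. Grip it.

Request:
arm_command(increments=[[-0.002, -0.004, 0.1, 0, 0, 0], [-0.002, -0.004, 0.2, 0, 0, 0], [-0.002, -0.004, 0.27, 0, 0, 0], [-0.002, -0.004, 0.305, 0, 0, 0], [-0.002, -0.004, 0.317, 0, 0, 0]])

```text
t: 20.6
tool_pos: [0.5569, 0.3876, 0.1981]
orientation: [3.127, -0.292, -0.001]
force: [-0.7, 0.3, -0.3]
opening: 0.0491
gripper_force: 0.0
```

Request:
arm_command(increments=[[0, 0, 0, 0, 0, 0], [0, 0, 0, 0, 0, 0], [0, 0, 0, 0, 0, 0], [0, 0, 0, 0, 0, 0], [0, 0, 0, 0, 0, 0]], fingers=0.7, force=15)

```text
t: 21.22
tool_pos: [0.5573, 0.3878, 0.1996]
orientation: [-3.127, 0.292, -0.001]
force: [0.3, -0.5, 3.2]
opening: 0.0249
gripper_force: 15.1
```

Request:
arm_command(increments=[[0, 0, -0.05, 0, 0, 0], [0, 0, -0.2, 0, 0, 0], [0, 0, -0.4, 0, 0, 0], [0, 0, -0.58, 0, 0, 0], [0, 0, -0.7, 0, 0, 0]])

```text
t: 21.85
tool_pos: [0.5572, 0.3877, 0.3418]
orientation: [-3.127, 0.292, -0.003]
force: [0.4, 0.3, -0.4]
opening: 0.0252
gripper_force: 15.0
```

```bash
python3 go.py .558 -.307 .27 3.5
```

```text
t 21.85 pos [0.5572 0.3877 0.3418] yaw -10.7 q6 2.29 open 0.0252 grip 15.0 F [ 0.4  0.3 -0.4]
inc [0.646 3.414 0.355] [-0.    -0.001 -0.079]
```

Request:
arm_command(increments=[[0.02, 0.12, 0, 0, 0, -0.015], [0.06, 0.35, 0, 0, 0, -0.03], [0.11, 0.6, 0, 0, 0, -0.05], [0.16, 0.83, 0, 0, 0, -0.065], [0.19, 1.0, 0, 0, 0, -0.079]])

```text
t: 22.48
tool_pos: [0.5571, 0.1821, 0.3393]
orientation: [3.14, 0.099, 0.0]
force: [-0.0, 0.6, -1.2]
opening: 0.0253
gripper_force: 15.0
```

```bash
python3 go.py .558 -.307 .27 3.5
```

```text
t 22.48 pos [0.5571 0.1821 0.3393] yaw 3.6 q6 1.74 open 0.0253 grip 15.0 F [-0.   0.6 -1.2]
inc [-0.149  2.441  0.347] [0.    0.    0.001]
```

Request:
arm_command(increments=[[-0.01, 0.2, 0, 0, 0, 0], [-0.03, 0.45, 0, 0, 0, 0], [-0.04, 0.7, 0, 0, 0, 0], [-0.05, 0.92, 0, 0, 0, 0], [-0.06, 1.0, 0, 0, 0, 0]])

```text
t: 23.1
tool_pos: [0.5576, -0.0185, 0.3393]
orientation: [3.14, 0.094, 0.0]
force: [0.0, 0.4, -0.3]
opening: 0.0254
gripper_force: 15.0
```

Request:
arm_command(increments=[[-0.01, 0.2, 0, 0, 0, 0], [-0.03, 0.45, 0, 0, 0, 0], [-0.04, 0.7, 0, 0, 0, 0], [-0.05, 0.92, 0, 0, 0, 0], [-0.06, 1.0, 0, 0, 0, 0]])

```text
t: 23.72
tool_pos: [0.5582, -0.2182, 0.339]
orientation: [-3.14, -0.095, 0.0]
force: [-0.8, 0.6, -1.0]
opening: 0.025
gripper_force: 15.0
```

```bash
python3 go.py .558 -.307 .27 3.5
```

```text
t 23.73 pos [ 0.5582 -0.2182  0.339 ] yaw 3.5 q6 1.05 open 0.0250 grip 15.0 F [-0.8  0.6 -1. ]
inc [-0.028  0.443  0.345] [-0.  0. -0.]
```

Request:
arm_command(increments=[[-0.01, 0.15, 0, 0, 0, 0], [-0.02, 0.35, 0.05, 0, 0, 0], [-0.028, 0.443, 0.15, 0, 0, 0], [-0.028, 0.443, 0.28, 0, 0, 0], [-0.028, 0.443, 0.34, 0, 0, 0]])

```text
t: 24.35
tool_pos: [0.558, -0.3041, 0.269]
orientation: [-3.138, -0.099, 0.004]
force: [-0.3, -0.5, -0.4]
opening: 0.0251
gripper_force: 15.0
```

Request:
arm_command(increments=[[0, 0, 0, 0, 0, 0], [0, 0, 0, 0, 0, 0], [0, 0, 0, 0, 0, 0], [0, 0, 0, 0, 0, 0], [0, 0, 0, 0, 0, 0]])

```text
t: 24.98
tool_pos: [0.5583, -0.3055, 0.2713]
orientation: [3.14, 0.098, 0.001]
force: [-0.0, -0.7, -0.7]
opening: 0.0256
gripper_force: 15.0
```

```bash
python3 go.py .558 -.307 .211 3.5
python3 - <<'E'
from h import *
t=read_camera("top");s=read_camera("side")
A2=cv2.resize(t["image"][180:260,350:475],None,fx=4,fy=4,interpolation=cv2.INTER_CUBIC);B=cv2.resize(s["image"][120:200,330:405],None,fx=4,fy=4,interpolation=cv2.INTER_CUBIC)
o=np.zeros((320,800,3),np.uint8);o[:320,:500]=A2;o[:320,500:800]=B;cv2.imwrite("pics/d5.png",o[:,:,::-1])
E
```

```text
t 24.98 pos [ 0.5583 -0.3055  0.2713] yaw 3.6 q6 0.93 open 0.0256 grip 15.0 F [-0.  -0.7 -0.7]
inc [-0.002  0.007  0.302] [ 0. -0.  0.]
```

View pics/d5.png

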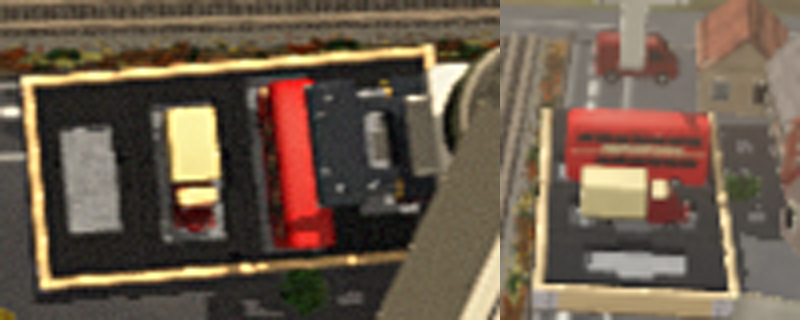

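The van hangs level above the last pocket, and the lorry and bus are standing. Lower it.

Request:
arm_command(increments=[[-0.002, 0.007, 0.07, 0, 0, 0], [-0.002, 0.007, 0.15, 0, 0, 0], [-0.002, 0.007, 0.21, 0, 0, 0], [-0.002, 0.007, 0.25, 0, 0, 0], [-0.002, 0.007, 0.27, 0, 0, 0]])

```text
t: 25.7
tool_pos: [0.5577, -0.3067, 0.216]
orientation: [-3.14, -0.098, 0.001]
force: [-0.6, -0.2, 0.4]
opening: 0.0252
gripper_force: 15.0
```

Request:
arm_command(increments=[[0, 0, 0.006, 0, 0, 0], [0, 0, 0.012, 0, 0, 0], [0, 0, 0.018, 0, 0, 0], [0, 0, 0.024, 0, 0, 0], [0, 0, 0.029, 0, 0, 0]])

```text
t: 26.32
tool_pos: [0.558, -0.3069, 0.2115]
orientation: [3.14, 0.098, 0.001]
force: [-2.4, 1.9, 6.9]
opening: 0.0254
gripper_force: 15.1
```

Request:
arm_command(increments=[[0, 0, 0, 0, 0, 0], [0, 0, 0, 0, 0, 0], [0, 0, 0, 0, 0, 0], [0, 0, 0, 0, 0, 0], [0, 0, 0, 0, 0, 0]], fingers=0.15)

```text
t: 26.95
tool_pos: [0.5579, -0.3068, 0.2111]
orientation: [-3.14, -0.098, 0.0]
force: [0.2, 0.3, -0.3]
opening: 0.0396
gripper_force: 0.0
```

Request:
arm_command(increments=[[0, 0, -0.08, 0, 0, 0], [0, 0, -0.25, 0, 0, 0], [0, 0, -0.45, 0, 0, 0], [0, 0, -0.6, 0, 0, 0], [0, 0, -0.7, 0, 0, 0]])

```text
t: 27.58
tool_pos: [0.5582, -0.307, 0.3545]
orientation: [3.138, 0.098, 0.005]
force: [0.6, 0.2, 1.0]
opening: 0.0396
gripper_force: 0.0
```

```bash
python3 go.py .595 .2434 .34 -0.5
python3 - <<'E'
from h import *;import pickle
t,s=pickle.load(open("cams.pkl","rb"))
print(onz(t,(244.35,207),.015),onz(t,(244.48,220),.015))
E
```

```text
t 27.57 pos [ 0.5582 -0.307   0.3545] yaw 3.6 q6 0.93 open 0.0396 grip 0.0 F [0.6 0.2 1. ]
inc [ 0.355 -2.735  0.068] [ 0.001 -0.001  0.023]
[0.5992195  0.24262146 0.015     ] [0.56330671 0.24238769 0.015     ]
```

Request:
arm_command(increments=[[0.02, -0.2, 0, 0, 0, 0.01], [0.05, -0.45, 0, 0, 0, 0.018], [0.08, -0.7, 0, 0, 0, 0.018], [0.11, -0.92, 0, 0, 0, 0.018], [0.12, -1.0, 0, 0, 0, 0.018]])

```text
t: 28.2
tool_pos: [0.5694, -0.1035, 0.3513]
orientation: [-3.141, -0.013, 0.0]
force: [-0.9, 0.3, 0.6]
opening: 0.0396
gripper_force: 0.0
```

Request:
arm_command(increments=[[0.02, -0.2, 0, 0, 0, 0], [0.03, -0.45, 0, 0, 0, 0], [0.04, -0.7, 0, 0, 0, 0], [0.06, -0.92, 0, 0, 0, 0], [0.07, -1.0, 0, 0, 0, 0]])

```text
t: 28.82
tool_pos: [0.5824, 0.0958, 0.3512]
orientation: [3.142, 0.012, -0.0]
force: [-0.5, -0.2, -0.1]
opening: 0.0398
gripper_force: 0.0
```

```bash
python3 go.py .595 .243 .25 0.3
```

```text
t 28.82 pos [0.5824 0.0958 0.3512] yaw 0.4 q6 1.64 open 0.0398 grip 0.0 F [-0.5 -0.2 -0.1]
inc [ 0.069 -0.735  0.506] [0.    0.    0.001]
```

Request:
arm_command(increments=[[0.02, -0.2, 0.02, 0, 0, 0], [0.04, -0.45, 0.1, 0, 0, 0], [0.069, -0.65, 0.25, 0, 0, 0], [0.069, -0.735, 0.42, 0, 0, 0], [0.069, -0.735, 0.5, 0, 0, 0]])

```text
t: 29.45
tool_pos: [0.5947, 0.2411, 0.2484]
orientation: [3.14, 0.01, -0.005]
force: [-0.7, -0.9, 0.3]
opening: 0.0397
gripper_force: 0.0
```

Request:
arm_command(increments=[[0, 0, 0, 0, 0, 0], [0, 0, 0, 0, 0, 0], [0, 0, 0, 0, 0, 0], [0, 0, 0, 0, 0, 0], [0, 0, 0, 0, 0, 0]])

```text
t: 30.08
tool_pos: [0.5954, 0.2413, 0.2517]
orientation: [-3.141, -0.009, -0.001]
force: [1.1, 0.4, -0.4]
opening: 0.0395
gripper_force: 0.0
```

```bash
python3 go.py .595 .243 .196 0.3
python3 - <<'E'
from h import *
t=read_camera("top");s=read_camera("side")
A2=cv2.resize(t["image"][180:260,350:475],None,fx=4,fy=4,interpolation=cv2.INTER_CUBIC);B=cv2.resize(s["image"][215:310,320:395],None,fx=4,fy=4,interpolation=cv2.INTER_CUBIC)
o=np.zeros((380,800,3),np.uint8);o[:320,:500]=A2;o[:380,500:800]=B;cv2.imwrite("pics/d6.png",o[:,:,::-1])
E
```

```text
t 30.07 pos [0.5954 0.2413 0.2517] yaw 0.3 q6 1.87 open 0.0395 grip 0.0 F [ 1.1  0.4 -0.4]
inc [-0.002 -0.008  0.279] [-0. -0.  0.]
```

View pics/d6.png

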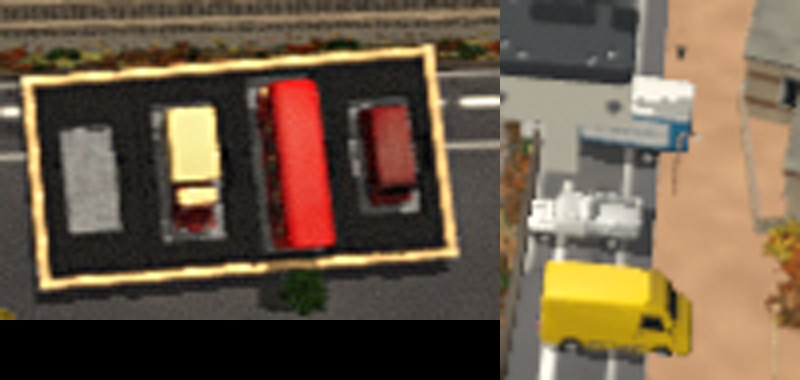

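The van stands in its pocket (zoom 387,155), and the finger is over the pickup's cab (zoom 565,200). Grip it.

Request:
arm_command(increments=[[-0.001, -0.006, 0.08, 0, 0, 0], [-0.001, -0.006, 0.17, 0, 0, 0], [-0.001, -0.006, 0.23, 0, 0, 0], [-0.001, -0.006, 0.265, 0, 0, 0], [-0.001, -0.006, 0.28, 0, 0, 0]])

```text
t: 30.8
tool_pos: [0.5949, 0.2426, 0.1943]
orientation: [3.141, 0.009, -0.001]
force: [-0.1, -0.6, 0.2]
opening: 0.0397
gripper_force: 0.0
```

Request:
arm_command(increments=[[0, 0, 0, 0, 0, 0], [0, 0, 0, 0, 0, 0], [0, 0, 0, 0, 0, 0], [0, 0, 0, 0, 0, 0], [0, 0, 0, 0, 0, 0]], fingers=0.8, force=15)

```text
t: 31.42
tool_pos: [0.5954, 0.2427, 0.1958]
orientation: [-3.141, -0.009, -0.002]
force: [0.3, 0.4, 2.3]
opening: 0.0212
gripper_force: 15.0
```

Request:
arm_command(increments=[[0, 0, -0.05, 0, 0, 0], [0, 0, -0.2, 0, 0, 0], [0, 0, -0.4, 0, 0, 0], [0, 0, -0.58, 0, 0, 0], [0, 0, -0.7, 0, 0, 0]])

```text
t: 32.05
tool_pos: [0.5952, 0.2427, 0.338]
orientation: [-3.141, -0.009, -0.004]
force: [0.0, 0.4, -0.6]
opening: 0.0213
gripper_force: 15.0
```

```bash
python3 go.py .558 -.107 .27 3.5
```

```text
t 32.05 pos [0.5952 0.2427 0.338 ] yaw 0.3 q6 1.87 open 0.0213 grip 15.0 F [ 0.   0.4 -0.6]
inc [-0.197  1.748  0.338] [-0.    -0.001 -0.018]
```

Request:
arm_command(increments=[[-0.02, 0.15, 0, 0, 0, -0.01], [-0.05, 0.4, 0, 0, 0, -0.018], [-0.08, 0.65, 0, 0, 0, -0.018], [-0.1, 0.88, 0, 0, 0, -0.018], [-0.11, 1.0, 0, 0, 0, -0.018]])

```text
t: 32.67
tool_pos: [0.5737, 0.0403, 0.3356]
orientation: [3.14, 0.095, -0.0]
force: [-0.3, 0.3, -0.6]
opening: 0.0213
gripper_force: 15.0
```

```bash
python3 go.py .558 -.107 .27 3.5
```

```text
t 32.67 pos [0.5737 0.0403 0.3356] yaw 3.5 q6 1.49 open 0.0213 grip 15.0 F [-0.3  0.3 -0.6]
inc [-0.123  0.73   0.328] [ 0.  0. -0.]
```

Request:
arm_command(increments=[[-0.03, 0.18, 0, 0, 0, 0], [-0.07, 0.43, 0.05, 0, 0, 0], [-0.11, 0.65, 0.15, 0, 0, 0], [-0.123, 0.73, 0.28, 0, 0, 0], [-0.123, 0.73, 0.32, 0, 0, 0]])

```text
t: 33.3
tool_pos: [0.5577, -0.1057, 0.2696]
orientation: [-3.139, -0.094, 0.005]
force: [0.6, -0.1, -0.6]
opening: 0.0215
gripper_force: 15.0
```

Request:
arm_command(increments=[[0, 0, 0, 0, 0, 0], [0, 0, 0, 0, 0, 0], [0, 0, 0, 0, 0, 0], [0, 0, 0, 0, 0, 0], [0, 0, 0, 0, 0, 0]])

```text
t: 33.92
tool_pos: [0.5588, -0.1046, 0.2714]
orientation: [3.14, 0.098, 0.001]
force: [0.4, 0.1, -0.6]
opening: 0.0217
gripper_force: 15.0
```

```bash
python3 go.py .558 -.107 .2105 3.5
python3 - <<'E'
from h import *
t=read_camera("top");s=read_camera("side")
A2=cv2.resize(t["image"][180:260,350:475],None,fx=4,fy=4,interpolation=cv2.INTER_CUBIC);B=cv2.resize(s["image"][130:210,330:405],None,fx=4,fy=4,interpolation=cv2.INTER_CUBIC)
o=np.zeros((320,800,3),np.uint8);o[:320,:500]=A2;o[:320,500:800]=B;cv2.imwrite("pics/d7.png",o[:,:,::-1])
E
```

```text
t 33.92 pos [ 0.5588 -0.1046  0.2714] yaw 3.6 q6 1.23 open 0.0217 grip 15.0 F [ 0.4  0.1 -0.6]
inc [-0.005  0.012  0.305] [ 0. -0.  0.]
```

View pics/d7.png

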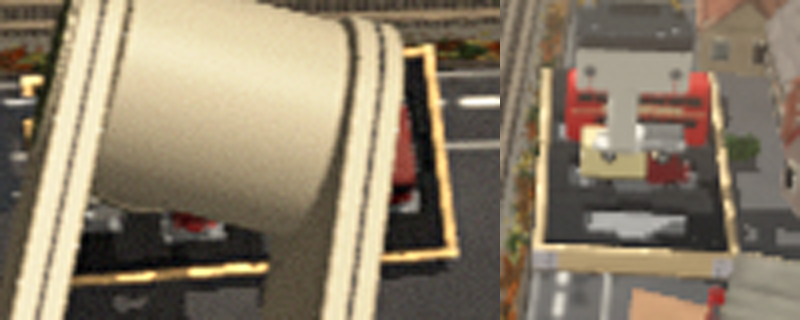

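The pickup hangs level in front of its pocket in the side view. Lower it.

Request:
arm_command(increments=[[-0.004, 0.011, 0.07, 0, 0, 0], [-0.004, 0.011, 0.15, 0, 0, 0], [-0.004, 0.011, 0.21, 0, 0, 0], [-0.004, 0.011, 0.25, 0, 0, 0], [-0.004, 0.011, 0.272, 0, 0, 0]])

```text
t: 34.65
tool_pos: [0.5579, -0.107, 0.2159]
orientation: [-3.14, -0.098, 0.001]
force: [0.4, 0.5, -0.6]
opening: 0.0214
gripper_force: 15.0
```

Request:
arm_command(increments=[[0, 0, 0.006, 0, 0, 0], [0, 0, 0.012, 0, 0, 0], [0, 0, 0.018, 0, 0, 0], [0, 0, 0.024, 0, 0, 0], [0, 0, 0.03, 0, 0, 0]])

```text
t: 35.28
tool_pos: [0.5581, -0.107, 0.2108]
orientation: [3.14, 0.098, 0.0]
force: [0.0, 0.1, 1.2]
opening: 0.0212
gripper_force: 15.0
```

Request:
arm_command(increments=[[0, 0, 0.001, 0, 0, 0], [0, 0, 0.002, 0, 0, 0], [0, 0, 0.003, 0, 0, 0], [0, 0, 0.004, 0, 0, 0], [0, 0, 0.004, 0, 0, 0]])

```text
t: 35.9
tool_pos: [0.5582, -0.1071, 0.2106]
orientation: [3.14, 0.098, 0.001]
force: [-2.6, 0.0, 7.1]
opening: 0.0214
gripper_force: 15.0
```

Firm contact at the expected height. Release, rise, and move back clear of the views.

Request:
arm_command(increments=[[0, 0, 0, 0, 0, 0], [0, 0, 0, 0, 0, 0], [0, 0, 0, 0, 0, 0], [0, 0, 0, 0, 0, 0], [0, 0, 0, 0, 0, 0]], fingers=0.2)

```text
t: 36.52
tool_pos: [0.558, -0.107, 0.2099]
orientation: [-3.14, -0.098, 0.0]
force: [-0.1, 0.4, -0.5]
opening: 0.0369
gripper_force: 0.0
```

Request:
arm_command(increments=[[0, 0, -0.08, 0, 0, 0], [0, 0, -0.25, 0, 0, 0], [0, 0, -0.5, 0, 0, 0], [0, 0, -0.7, 0, 0, 0], [0, 0, -0.8, 0, 0, 0]])

```text
t: 37.15
tool_pos: [0.5586, -0.1072, 0.3741]
orientation: [3.138, 0.098, 0.008]
force: [-0.0, -0.4, 0.6]
opening: 0.0371
gripper_force: 0.0
```

Request:
arm_command(increments=[[0, -0.2, 0, 0, 0, 0], [0, -0.45, 0, 0, 0, 0], [0, -0.7, 0, 0, 0, 0], [0, -0.9, 0, 0, 0, 0], [0, -1, 0, 0, 0, 0]])

```text
t: 37.78
tool_pos: [0.5451, 0.0944, 0.3695]
orientation: [-3.14, -0.101, 0.002]
force: [-0.2, -0.2, 0.0]
opening: 0.0377
gripper_force: 0.0
```

Request:
arm_command(increments=[[0, -0.2, 0, 0, 0, 0], [0, -0.45, 0, 0, 0, 0], [0, -0.7, 0, 0, 0, 0], [0, -0.9, 0, 0, 0, 0], [0, -1, 0, 0, 0, 0]])

```text
t: 38.4
tool_pos: [0.533, 0.2935, 0.3694]
orientation: [3.14, 0.1, -0.001]
force: [0.0, -0.5, 0.3]
opening: 0.0373
gripper_force: 0.0
```

Run:
```python
from h import *
t=read_camera("top");s=read_camera("side")
A=cv2.resize(t["image"][180:260,350:475],None,fx=4,fy=4,interpolation=cv2.INTER_CUBIC);B=cv2.resize(s["image"][135:210,330:405],None,fx=4,fy=4,interpolation=cv2.INTER_CUBIC)
o=np.zeros((600,800,3),np.uint8);o[:320,:500]=A;o[:300,500:800]=B;o[320:592]=cv2.resize(t["image"][170:255,150:400],None,fx=3.2,fy=3.2)
cv2.imwrite("pics/e1.png",o[:,:,::-1])
i=t["image"]
r=cv2.minAreaRect(biggest(mask(i,(-6,150,120),(8,255,255),(405,190,436,245))));print("bus roof",r,onz(t,r[0],.069))
r=cv2.minAreaRect(biggest(mask(i,(-8,110,100),(6,255,255),(437,195,460,245))));print("van roof",r,onz(t,r[0],.047))
r=cv2.minAreaRect(biggest(mask(i,(15,30,150),(32,255,255),(388,200,408,226))));print("lorry box",r,onz(t,r[0],.052))
st=read_state();print(st["t"],st["tool_pos"])
```

```text
bus roof ((425.23846435546875, 220.40773010253906), (42.29584503173828, 12.03136920928955), 82.87498474121094) [ 0.547535   -0.23979266  0.069     ]
van roof ((447.9692687988281, 215.7538604736328), (19.101348876953125, 9.178570747375488), 82.87498474121094) [ 0.55913322 -0.3060413   0.047     ]
lorry box ((398.0, 215.0), (12.0, 18.0), 0.0) [ 0.56428512 -0.17298859  0.052     ]
38.5 [0.53306938 0.29309977 0.36948929]
```

View pics/e1.png

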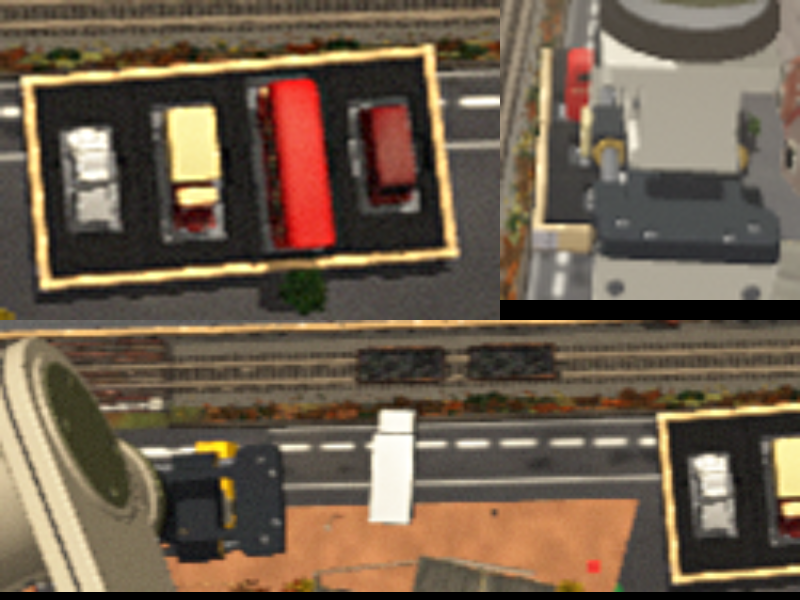

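All four vehicles stand inside their pockets, with roof positions matching the pocket centres at the expected heights. The big lorry and yellow van are untouched, so I'm handing in.

```bash
python3 -c "
from plant import *
print(close_job())"
```

```text
the job is handed in; nothing more can be done
None
```

The bus, bonneted lorry, smaller van and pickup are standing in their own pockets, the flat-fronted lorry and bigger van were left where they stood, and the job was handed in at about 38.5 s.

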